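Open the chest's dial lock and hold its shackle over the drip dish

ROBOT

A 6-joint arm with a two-finger parallel gripper is mounted at the origin on the work surface. World frame = base frame: x ahead of the robot, y to its left, z up, the work surface at z = 0. Lengths are in m, angles in rad, forces in N, time in s.
With the tool pointing down it reaches from about 0.2 to 0.875 m from the base axis. Payload 3.4 kg.
Tool frame: the origin (TCP) lies between the finger pads; the fingertips stand 25 mm ahead of it and the grasp point (between the pads) lies 6 mm ahead of it (r.nose_length is the z of the fingertips in the tool frame, in m); z points along the fingers, y is the line along which they close (so a half turn about z gives the same grasp; the last joint's range is limited). The gripper opens to 94 mm and grips with 3 to 60 N. Pads are 16 mm wide; open, the fingers measure 119 mm over their backs; the gripper's body (75 mm by 177 mm) begins 78 mm behind the grasp point.
Start: joints at [-1.446, 0.276, 1.505, -0, 1.361, -0.121], TCP at [0.14, -0.558, 0.23] pointing down, gripper open.
Joint ranges: [-2.89, 2.89], [-0.75, 2.08], [0.22, 2.7], [-1.18, 4.32], [0.11, 2.71], [-2.7, 2.7]. Speed limits (rad/s): [2.57, 2.57, 3.14, 3.14, 3.14, 3.14].

INTERFACE

Orientations are given as a unit quaternion [w, x, y, z].
In Python, from plant import r, gripper_to, inverse_kinematics, vision, models, telemetry gives the robot as it stands. Calls block until the motion is done:
- r.move_to(position, orientation): joint-space move of the TCP to a pose.
- r.move_l(position, rot=None, vel=0.15, guard=None): straight line of the TCP; rot=None keeps the orientation; vel is the mean speed in m/s. With guard (N) it stops when the force on the tool has changed by that much, and returns True; else False.
- r.movej(angles): joint-space move.
- gripper_to(opening, f_grip=None): finger opening in m; f_grip is the grip in N (None keeps the last); returns when the fingers have stopped.
- r.hold(seconds).
- inverse_kinematics(position, orientation): joint angles nearest the present ones, or None.
- vision.snapshot(name): name is "side" or "top"; returns the picture (400x640x3 uint8, red, green, blue); there is no depth.
- vision.get_calibration(name): a dict with "fx", "fy", "cx", "cy" (pixels), "position" and "orientation" of the camera in the world. Camera axes: x right, y down, z forward; pixel columns grow to the right and rows downward; lengths in m; the calibration is good to about 2 mm. A picture is of the moment at which its call begins. get_calibration takes no time and is no camera call.
A pose or a line that the arm cannot do raises r.PlanningError and nothing moves.
- r.sign_off(): hands the job in; it is judged then, once.
Trained networks look in the newest picture that a camera, given by its name, has taken for a name from the list of things; names that differ only in an ending like _2 or _b are one class to them, and where a whole thing is asked for, a point or a joint stands for the part that bears it (a point fixed in the world has none). Each returns a list of dicts, best first, with "score" (0 to 1); they miss things now and then, are a little off and sometimes report something else, mostly with a low value. They report only what shows in the picture. A call takes as long as a camera call. They do not tell look-alikes from the thing itself.
- models.boxes_of(thing, camera): "at" ([x, y, z] in m, in world coordinates, good to about 4 mm: the middle of the surface that is visible of it).
- models.regions_of(thing, camera): "pixels" (400x640 bool, what is visible of it).
- models.mark_of(thing, camera): "at" ([x, y, z] in m, in world coordinates, good to about 4 mm: a listed point, or the origin of a listed thing).
Readings, each from a call of its own:
- telemetry.current_t(): time.
- telemetry.current_joints(): joint angles.
- telemetry.current_dq(): joint speeds.
- telemetry.current_joint_efforts(): joint torques, N m.
- telemetry.current_ee_pos(): TCP position.
- telemetry.current_tool_rot(): TCP orientation.
- telemetry.current_wrist_force(): force on the tool from outside, world axes, zero at the start.
- telemetry.current_torque(): the same for the moment, N m.
- telemetry.current_opening(): finger opening in m.
- telemetry.current_finger_force(): force on a finger pad.
Only numpy, scipy, OpenCV 4.12 (cv2) and the standard library are available. Lean on these libraries where they do the work, as an engineer would, in place of code of your own. Each camera call takes 0.05 s, during which the arm holds its last target. There are 200 camera calls.

TASK

The shackle of the combination lock on the wooden chest needs oiling. Turn the dial, click by click, until the notch in its rim faces the shackle, then draw the U-shaped shackle straight up out of the lock, without wrenching at it while it is locked, and present it over the middle of the round metal dish: upright, legs down, its feet about 10 cm above the bench. Finish while still holding it there, dial left at the open click and everything else on the bench left alone.

Things in the scene. Friction and masses are not known exactly. Their poses are not given: they have to be found in the camera images.
- chest: Fixed wooden chest 200 x 280 mm (its x, y), 80 mm high, steel corners; origin at the centre of its underside, z up. A dark steel box lock is mounted on the lid along the chest's y. The dial's vertical axis is at chest (0, -30 mm); the shackle's two legs stand in holes at chest (0, +26 mm) and (0, +62 mm).
- lock_top (a point): Point on the lock's top face midway between the two shackle holes, chest (0, +44 mm), 120 mm above the bench; axes as the chest's. The lock is 40 mm tall, round at the dial end (92 mm across), 48 mm wide at the shackle end. The legs go 30 mm deep, with 2 mm play, and slide freely. A strap (3 mm) rings the far leg.
- dial (a joint): Angle of the dial, rad, growing anticlockwise seen from above, limits -3.3 to 3.3. At 0 its notch faces the shackle (chest +y) and the lock is open, within 4 degrees. A spring click every 36 degrees (0.628 rad), one of them at 0: let go, it settles in the nearest, within 2 degrees. Turning takes up to 0.1 N m. It starts 1.1 to 2.7 rad from 0, now and then balanced halfway between two clicks.
- dial_notch (a point): Middle of the only notch (about 22 mm wide, 12 mm deep) in the dial's rim, 34 mm from the dial's axis, 128 mm above the bench. The dial is an aluminium disc 80 mm across, 6 mm thick (122 to 128 mm above the bench), with fine dark ticks at the other nine clicks.
- dial_grip (a point): Point on the dial's axis inside its black bar grip, 154 mm above the bench, 8 mm below the bar's flat top. The bar is 46 mm long, 12 mm wide, 34 mm tall (128 to 162 mm above the bench) and lies across the disc through the axis, in line with the notch: this point's y axis runs along the bar towards the notch.
- shackle: Loose bright steel shackle, about 200 g: an upside-down U of 10 mm rod, 46 mm over the legs, 87 mm tall. Origin midway between the feet (90 mm above the bench when seated), z up, y from the near leg to the far, as the chest's. A lug on the near leg reaches 25 mm towards the dial under its disc, 21 to 29 mm above the feet: off the notch it stops the shackle after about 3 mm of lift.
- shackle_bar (a point): Centre of the shackle's 10 mm top bar, 82 mm above its feet (172 mm above the bench when seated); the bar runs along this point's y and is straight for 16 mm.
- dish: Fixed round metal dish, 130 mm across the rim, 25 mm high; origin at the centre of its underside on the bench.
- lid_tile: Bystander, to be left alone: small loose grey tile 34 x 40 x 8 mm lying on a corner of the chest's lid, at the dial end; origin under its middle.
- brush: Bystander, to be left alone: brush lying beside the dish; origin under its middle.
- red_strip: Bystander, to be left alone: dark red strip 70 x 26 x 8 mm near the dish; origin under its middle.
- sand_block: Bystander, to be left alone: cork sanding block 55 x 75 x 28 mm near the dish; origin under its middle.
- slate: Bystander, to be left alone: slate tile 50 x 58 x 9 mm in the middle, nearer the robot; origin under its middle.
- grout_jar: Bystander, to be left alone: jar, 62 mm wide, 78 mm high, beyond the chest and dish; origin under its middle.
- glass_shard: Bystander, to be left alone: dark red piece 60 x 45 x 8 mm near the dish; origin under its middle.
Not all that is in view belongs to the job. What is shaped like the shackle but blue or purple is not meant.

How it is judged:
By the outcome, as a careful person would: the job done as asked, in the order asked, and still so for the second after the job is handed in, while the arm keeps its last pose, push and grip.
It also fails if it takes over 61 s, if anything falls off the work surface, if the arm or the gripper's body presses on something with over 40 N, if the wrist force passes 120 N, or if a joint passes its speed limit or range.

## Working session

There is one attempt and no reset: what is moved stays moved. The work goes in short steps, each a Python script; the robot and the scene stay as the last script left them, time stands still between calls to the robot, and variables do not carry over. Pictures are saved under pics/ and viewed, at most 10 in all, crops included, and the job is handed in when it is done.

```bash
mkdir -p pics; ls
python3 - <<'E'
from plant import r, vision, models, telemetry
import cv2, numpy as np
for c in ("top","side"):
    im=vision.snapshot(c); cv2.imwrite(f"pics/{c}0.png",im[:,:,::-1])
    k=vision.get_calibration(c); print(c,{a:np.round(b,3) for a,b in k.items()})
    for n in ("chest","lock_top","dial_notch","dial_grip","shackle","shackle_bar","dish"):
        print(n,[(np.round(d["at"],3).tolist(),round(d["score"],2)) for d in models.mark_of(n,c)[:3]])
print(telemetry.current_t())
E
```

```text
pics
top {'fx': np.float64(434.528), 'fy': np.float64(434.528), 'cx': np.float64(309.71), 'cy': np.float64(203.841), 'position': array([0.461, 0.059, 1.101]), 'orientation': array([ 0.051, -0.698,  0.713, -0.052])}
chest [([0.54, 0.203, 0.001], 0.65)]
lock_top [([0.554, 0.246, 0.119], 0.81)]
dial_notch [([0.502, 0.153, 0.124], 0.84)]
dial_grip [([0.532, 0.172, 0.156], 0.57)]
shackle [([0.547, 0.24, 0.09], 0.6), ([0.593, 0.446, 0.005], 0.6), ([0.77, 0.265, 0.001], 0.44)]
shackle_bar [([0.598, 0.444, 0.083], 0.65), ([0.774, 0.262, 0.081], 0.64), ([0.545, 0.243, 0.174], 0.61)]
dish [([0.541, -0.199, 0.004], 0.88), ([0.549, 0.241, 0.09], 0.28), ([0.443, 0.107, 0.081], 0.21)]
side {'fx': np.float64(450.495), 'fy': np.float64(450.495), 'cx': np.float64(323.04), 'cy': np.float64(199.422), 'position': array([0.34 , 0.751, 0.86 ]), 'orientation': array([ 0.063, -0.149,  0.911, -0.38 ])}
chest [([0.534, 0.2, -0.002], 0.89)]
lock_top [([0.548, 0.246, 0.123], 0.92), ([0.538, 0.2, -0.002], 0.43)]
dial_notch [([0.507, 0.15, 0.127], 0.76)]
dial_grip [([0.53, 0.173, 0.151], 0.65), ([0.557, -0.079, 0.001], 0.23)]
shackle [([0.769, 0.266, 0.004], 0.77), ([0.544, 0.246, 0.092], 0.72), ([0.597, 0.444, -0.001], 0.68)]
shackle_bar [([0.548, 0.244, 0.173], 0.77), ([0.773, 0.268, 0.081], 0.63), ([0.594, 0.449, 0.085], 0.62)]
dish [([0.538, -0.199, -0.002], 0.56)]
0.8
```

View pics/top0.png

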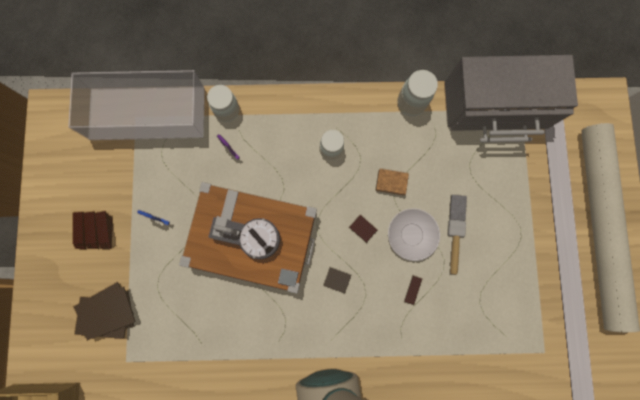

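View pics/side0.png

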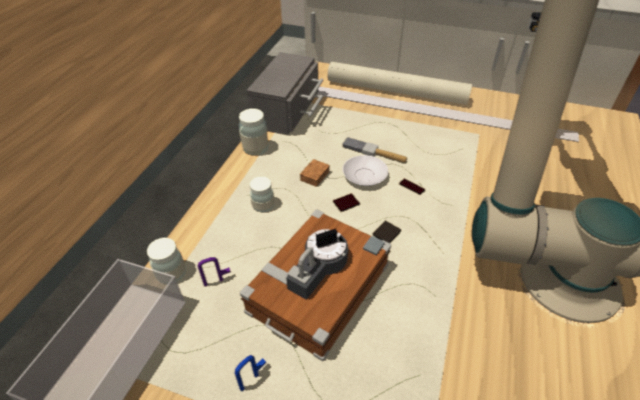

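Three shackle shapes: the grey one in the lock at top (228,230), the purple one at (228,147) and the blue one at (153,217). The one in the lock is bright steel and sits in the chest's lock, so it fits. The dial's notch seems to face away from the shackle, at about +144°. I'll confirm this in one crop and refine the chest yaw.

```bash
cat > h.py <<'E'
import numpy as np, cv2
from scipy.spatial.transform import Rotation as R
from plant import r, gripper_to, inverse_kinematics, vision, models, telemetry
def cal(c):
    k=vision.get_calibration(c); q=np.array(k["orientation"]); return k,R.from_quat(q[[1,2,3,0]]).as_matrix(),np.array(k["position"])
def ray(c,uv,z):
    k,M,p=cal(c); uv=np.atleast_2d(uv)
    d=np.c_[(uv[:,0]-k["cx"])/k["fx"],(uv[:,1]-k["cy"])/k["fy"],np.ones(len(uv))]@M.T
    return p+d*((z-p[2])/d[:,2])[:,None]
def down(a):  # tool z down, tool y (closing line) along world angle a
    y=np.array([np.cos(a),np.sin(a),0]); z=np.array([0,0,-1.]); M=np.c_[np.cross(y,z),y,z]
    q=R.from_matrix(M).as_quat(); return q[[3,0,1,2]]
E
python3 - <<'E'
from h import *
im=vision.snapshot("top")
side=vision.snapshot("side")
a=cv2.resize(im[180:300,170:330],(800,600),interpolation=cv2.INTER_CUBIC)
b=cv2.resize(side[210:310,270:370],(600,600),interpolation=cv2.INTER_CUBIC)
o=np.hstack([cv2.resize(a,(460,345)),cv2.resize(b,(340,345))])
cv2.imwrite("pics/crop.png",o[:,:,::-1])
m=models.regions_of("chest","top")[0]["pixels"].astype(np.uint8)
cs=max(cv2.findContours(m,cv2.RETR_EXTERNAL,cv2.CHAIN_APPROX_NONE)[0],key=cv2.contourArea)[:,0]
w=ray("top",cs,0.08)[:,:2].astype(np.float32)*1000
print("chest rect",cv2.minAreaRect(w))
for c in("top","side"):
  for n in("lock_top","dial_notch","dial_grip","shackle_bar","chest","lid_tile"):
    print(c,n,[np.round(d["at"],4).tolist() for d in models.mark_of(n,c)[:3]])
E
```

```text
chest rect ((537.1383666992188, 196.39285278320312), (294.590576171875, 204.27337646484375), 75.96476745605469)
top lock_top [[0.5526, 0.2437, 0.1174]]
top dial_notch [[0.5036, 0.1532, 0.125]]
top dial_grip [[0.5312, 0.1707, 0.1579]]
top shackle_bar [[0.5936, 0.4481, 0.0829], [0.5462, 0.2423, 0.1712], [0.7702, 0.2608, 0.0799]]
top chest [[0.539, 0.2011, -0.0003], [0.767, -0.006, 0.0017], [0.5482, 0.2379, 0.089]]
top lid_tile [[0.442, 0.1092, 0.0787]]
side lock_top [[0.5512, 0.2448, 0.1255]]
side dial_notch [[0.5051, 0.1521, 0.1291]]
side dial_grip [[0.5303, 0.1729, 0.1542]]
side shackle_bar [[0.5955, 0.4446, 0.0842], [0.5507, 0.2428, 0.1752], [0.7702, 0.2647, 0.0829]]
side chest [[0.5384, 0.1999, -0.0055], [0.5606, -0.0776, 0.0002]]
side lid_tile [[0.4392, 0.111, 0.0812]]
```

View pics/crop.png

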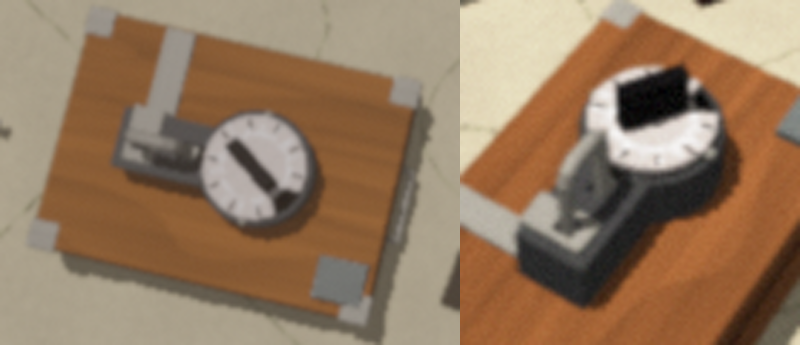

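The crop confirms the bright steel shackle in the lock. The notch is on the far side of the dial from the shackle, at crop (287,198), about +140° and so the 4th click. The tile lies on the lid corner, clear of the work. I'll move above the dial with a wrist branch that leaves 144° of clockwise travel.

```bash
cat >> h.py <<'E'
YAW=np.radians(-14.0); YD=YAW+np.pi/2
C=np.array([0.5385,0.2008]); U=np.array([np.cos(YD),np.sin(YD)])
DIAL=np.array([0.5311,0.1718]); BAR=np.array([0.549,0.2434]); DISH=np.array([0.5395,-0.199])
E
python3 - <<'E'
from h import *
# bar angle from picture: dark pixels of grip
im=vision.snapshot("top")
ms=models.mark_of("dial_notch","top")
th=np.radians(140)
best=None
for k in(0,1):
    a0=YAW+th+k*np.pi
    q0=inverse_kinematics([*DIAL,.27],down(a0)); 
    q1=inverse_kinematics([*DIAL,.27],down(a0-.05))
    s=(q1[5]-q0[5])/-.05
    print(k,np.round(q0,3),"dq6/da",round(s,2),"end q6",round(q0[5]-s*np.radians(140),2))
m=models.regions_of("dial_grip","top")
print([(round(d["score"],2),d["pixels"].sum()) for d in m[:3]])
g=cv2.cvtColor(im,cv2.COLOR_RGB2GRAY); 
k,M,p=cal("top"); pc=M.T@(np.array([*DIAL,.162])-p); u=k["fx"]*pc[0]/pc[2]+k["cx"]; v=k["fy"]*pc[1]/pc[2]+k["cy"]
print(u,v)
yy,xx=np.nonzero((g<60)); s=np.hypot(xx-u,yy-v)<9.5
w=ray("top",np.c_[xx[s],yy[s]],.162)[:,:2].astype(np.float32)*1000
vx,vy,x0,y0=cv2.fitLine(w,cv2.DIST_L2,0,.01,.01).ravel(); print(s.sum(),np.degrees(np.arctan2(vy,vx)),x0,y0)
E
```

```text
0 [ 0.188  0.231  1.47  -0.     1.441 -2.011] dq6/da -1.0 end q6 0.43
1 [ 0.188  0.231  1.47  -0.     1.441  1.131] dq6/da -1.0 end q6 3.57
[(0.66, np.int64(979))]
256.54333960894 235.95337573059393
56 40.133682 529.272 171.67717
```

The line fit puts the bar at 40.1°, so the dial is at +144° (4 clicks). Next: grip it, turn it click by click, release and look.

Run:
```python
from h import *
a=YAW+np.radians(144)
r.move_to([*DIAL,.30],down(a)); gripper_to(.04,40)
print("hit",r.move_l([*DIAL,.162],vel=.12,guard=15))
gripper_to(0.0,40); print("open",telemetry.current_opening(), telemetry.current_wrist_force())
q=np.array(telemetry.current_joints()); print(q.round(3),telemetry.current_ee_pos())
for i in range(4):
    q[5]+=np.radians(36); r.movej(q); r.hold(.2)
    print(i,np.round(telemetry.current_torque(),2),np.round(telemetry.current_wrist_force(),1),telemetry.current_opening())
gripper_to(.04); r.move_l([*DIAL,.33],vel=.2); r.hold(.2)
for c in("top","side"):
    im=vision.snapshot(c); cv2.imwrite(f"pics/{c}1.png",im[:,:,::-1])
    for n in("dial_notch","dial_grip","shackle_bar"): print(c,n,[np.round(d["at"],4).tolist() for d in models.mark_of(n,c)[:3]])
s=cv2.imread("pics/side1.png")
cv2.imwrite("pics/crop1.png",cv2.resize(s[200:320,250:390],(700,600),interpolation=cv2.INTER_CUBIC))
print(telemetry.current_t())
```

```text
hit False
open 0.011814337359778035 [-2.31492013  2.81149556  1.81221434]
[ 1.890e-01  2.970e-01  1.651e+00  2.000e-03  1.194e+00 -2.081e+00] [0.53069639 0.17257434 0.16223461]
0 [-0.02 -0.08  0.05] [-0.4 -0.6  0.6] 0.011855090656502478
1 [-0.65 -0.08 -0.02] [-0.8 -3.1  1.7] 0.011832011660486221
2 [-1.03  0.01 -0.03] [-1.8 -5.6  2.1] 0.011588590595462713
3 [-1.03  0.17 -0.05] [-2.1 -5.2  2.5] 0.011847109144293034
top dial_notch []
top dial_grip [[0.5299, 0.1702, 0.1542], [0.5372, 0.2024, -0.0035]]
top shackle_bar [[0.405, -0.1941, -0.0016], [0.771, 0.2607, 0.0797], [0.7647, -0.0052, 0.0003]]
side dial_notch [[0.5409, 0.205, 0.1279]]
side dial_grip [[0.5277, 0.1745, 0.1508]]
side shackle_bar [[0.596, 0.4472, 0.0827], [0.7699, 0.2661, 0.0794], [0.5514, 0.2454, 0.1731]]
13.0417
```

View pics/crop1.png

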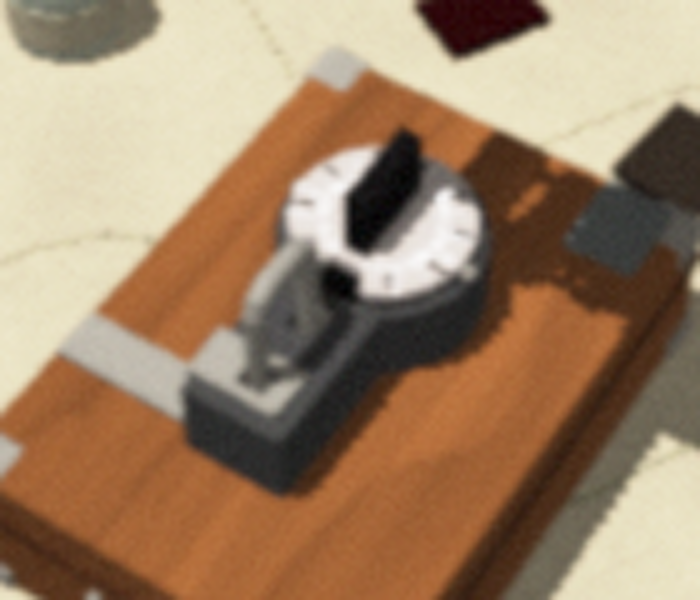

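The notch, at crop (342,283), now faces the shackle, and the dial has settled. Next I grip the shackle bar and lift with a force guard.

Run:
```python
from h import *
r.move_l([*BAR,.30],vel=.2); 
print("hit",r.move_l([*BAR,.178],vel=.12,guard=15))
gripper_to(0.0,40); r.hold(.2)
p=np.array(telemetry.current_ee_pos()); print(p,telemetry.current_opening(),np.round(telemetry.current_wrist_force(),1))
g=r.move_l([*p[:2],p[2]+.015],vel=.03,guard=12); print("guard",g,telemetry.current_ee_pos(),np.round(telemetry.current_wrist_force(),1))
if not g:
    g=r.move_l([*p[:2],p[2]+.11],vel=.08,guard=15); print("guard",g,telemetry.current_opening(),np.round(telemetry.current_wrist_force(),1))
im=vision.snapshot("side"); cv2.imwrite("pics/s2.png",cv2.resize(im[130:330,220:420],(600,600),interpolation=cv2.INTER_CUBIC)[:,:,::-1])
print([np.round(d["at"],4).tolist() for d in models.mark_of("shackle","side")[:3]],[np.round(d["at"],4).tolist() for d in models.mark_of("dial_notch","side")],telemetry.current_t())
```

```text
hit False
[0.54904209 0.24347055 0.17817839] 0.008749607405659547 [-0.4  0.7  1.7]
guard False [0.54897973 0.24342825 0.19320233] [ 0.3 -0.3 -3. ]
guard False 0.008514487308104415 [-0.4  0.8 -2. ]
[[0.5944, 0.4453, 0.001], [0.7677, 0.265, 0.0014], [0.5451, 0.2454, 0.2018]] [[0.5415, 0.2045, 0.1284]] 17.7083
```

View pics/s2.png

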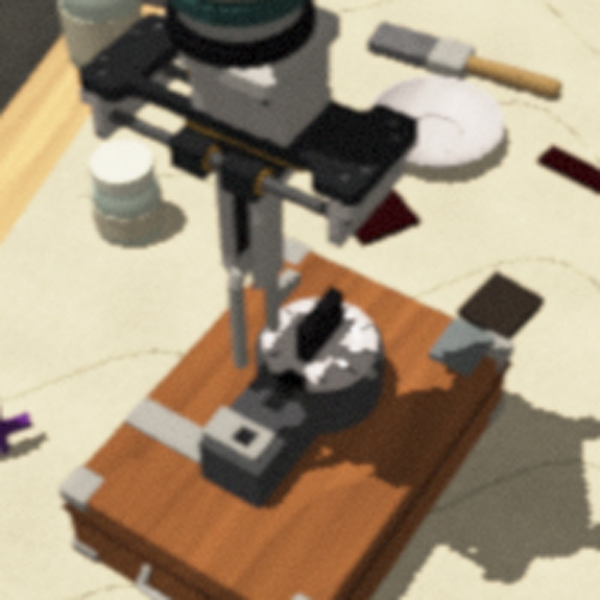

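The shackle is out of the lock and held upright, with its feet at about z 0.20 and the hole in the lock empty. Next it goes over the dish.

Run:
```python
from h import *
p=np.array(telemetry.current_ee_pos())
r.move_l([*DISH,p[2]],vel=.12); r.hold(.3); r.move_l([*DISH,.188],vel=.06); r.hold(.8)
print(telemetry.current_ee_pos(),telemetry.current_opening(),telemetry.current_finger_force())
for c in("side","top"):
    im=vision.snapshot(c); cv2.imwrite(f"pics/{c}3.png",im[:,:,::-1])
    for n in("shackle","shackle_bar","dish","dial_notch"): print(c,n,[np.round(d["at"],3).tolist() for d in models.mark_of(n,c)[:4]])
s=cv2.imread("pics/side3.png")
cv2.imwrite("pics/c3.png",cv2.resize(s[60:260,270:470],(600,600),interpolation=cv2.INTER_CUBIC)); print(telemetry.current_t())
```

```text
[ 0.53947888 -0.19901059  0.18798401] 0.008659896767322088 39.99379523098469
side shackle [[0.532, -0.199, 0.101], [0.773, 0.265, 0.001], [0.599, 0.448, -0.003]]
side shackle_bar [[0.595, 0.447, 0.082], [0.542, -0.197, 0.18], [0.772, 0.267, 0.082]]
side dish [[0.54, -0.201, 0.002]]
side dial_notch [[0.542, 0.206, 0.128]]
top shackle [[0.77, 0.266, 0.002], [0.593, 0.446, 0.0], [0.538, -0.203, 0.096]]
top shackle_bar [[0.537, -0.202, 0.182], [0.772, 0.26, 0.079], [0.597, 0.446, 0.081]]
top dish [[0.54, -0.197, 0.001]]
top dial_notch [[0.538, 0.206, 0.124]]
24.9583
```

View pics/c3.png

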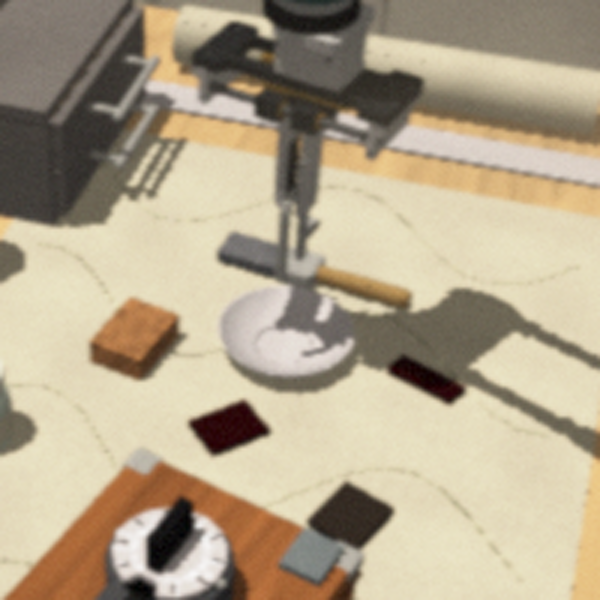

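The shackle hangs upright in the fingers at crop (295,250), with its feet at about z 0.10 over the dish centre. The dial is still at the open click and the other things on the bench lie where they were.

```bash
python3 -c "
from plant import r
print(r.sign_off())"
```

```text
the job is handed in; nothing more can be done
None
```

The job is handed in: the shackle came out freely and is held upright over the middle of the dish, its feet about 10 cm above the bench, with the dial at the open click and nothing else on the bench moved.

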